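# Park the tall oil bottle in its bay and close the gate

## Robot

A 6-joint arm with a two-finger parallel gripper is mounted at the origin on the work surface. World frame = base frame: x ahead of the robot, y to its left, z up, the work surface at z = 0. Lengths are in m, angles in rad, forces in N, time in s.
With the tool pointing down it reaches from about 0.35 to 0.875 m from the base axis. Payload 15.5 kg.
Tool frame: the origin (TCP) lies between the finger pads; the fingertips stand 8 mm ahead of it and the grasp point (between the pads) lies 11 mm behind it; z points along the fingers, y is the direction in which the jaws open and shut (so a half turn about z gives the same grasp; the last joint's range is limited). The gripper opens to 85 mm and grips with 20 to 120 N. Pads are 22 mm wide; open, the fingers measure 114 mm over their backs; the gripper's body (76 mm by 85 mm) begins 54 mm behind the grasp point. The pads swing forward as they close: fully open they stand 13 mm farther back than shut.
Start: joints at [-1.437, 0.494, 1.345, -0, 1.302, -0.096], TCP at [0.142, -0.609, 0.239] pointing down, gripper open.
Joint ranges: [-2.91, 2.91], [-0.82, 2.16], [0.22, 2.67], [-1.22, 4.37], [0.12, 2.79], [-3.08, 3.08]. Speed limits (rad/s): [1.89, 1.89, 2.57, 3.01, 3.01, 3.01].

## Interface

Orientations are given as a unit quaternion [x, y, z, w].
In Python, from cell import bot, solve_ik, monitor, optics gives the robot as it stands. Calls block until the motion is done:
- bot.goto(position, orientation): joint-space move of the TCP to a pose.
- bot.servo_line(position, max_speed=0.15, orientation=None, stop_force=None): straight line of the TCP; orientation=None keeps the orientation; max_speed is the mean speed in m/s. With stop_force (N) it stops when the force on the tool has changed by that much, and returns True; else False.
- bot.move_joints(angles): joint-space move.
- bot.set_gripper(opening, newtons=None): finger opening in m; newtons is the grip in N (None keeps the last); returns when the fingers have stopped.
- bot.dwell(seconds).
- solve_ik(position, orientation): joint angles nearest the present ones, or None.
- monitor.get_obs(): the state.
- optics.grab_frame(name): name is "side" or "top" or "wrist"; returns a dict with "color" (480x640x3 uint8, red, green, blue), "range_z" (480x640 float32, m along the optical axis (not along the pixel's ray), 0 where there is no reading), "fx", "fy", "cx", "cy" (pixels), "rvec" (rotation vector, rad) and "tvec" (3), from world to camera coordinates, as OpenCV has them. Camera axes: x right, y down, z forward; pixel columns grow to the right and rows downward; lengths in m; the calibration is good to about 2 mm. The wrist camera is an equidistant fisheye: a pixel r from the principal point sees the ray r / f radians off the axis. A picture is of the moment at which its call begins.
A pose or a line that the arm cannot do raises bot.PlanningError and nothing moves.
- bot.close_job(): hands the job in, once; it reports no verdict.
The state is a dict: "time_s": time; "q": joint angles; "joint_velocities": joint speeds; "joint_torque": joint torques, N m; "ee_pos": TCP position; "eef_rot": TCP orientation; "contact_force": force on the tool from outside, world axes, zero at the start; "wrist_torque": the same for the moment, N m; "grip_width": finger opening in m.
Only numpy, scipy, OpenCV 4.12 (cv2) and the standard library are available. Lean on these libraries where they do the work, as an engineer would, in place of code of your own. Each camera call takes 0.05 s, during which the arm holds its last target.

## Task

Push the tall oil bottle low on its body so that it slides upright along the bench into the open bay of the green bottle holder, right up to the back wall, then push the holder's swing gate fully shut across the opening behind it. Only push: do not tip, squeeze or lift the bottle, and leave the jar, the tape roll and the small carton where they stand.

Things in the scene. Friction and masses are not known exactly. Their poses are not given: they have to be found in the camera images.
- bottle: Tall slim closed oil bottle, aluminium with a paper band, black cap and long thin spout: round body 52 mm in diameter up to 45 mm high, tapering to 26 mm at 110 mm, cap 30 mm wide up to 132 mm, spout up to 240 mm. About 0.4 kg. Loose, upright on the bench; it tips if pushed above about 40 mm, 10 to 20 mm is a good height. Origin: centre of its underside; z up the bottle, yaw means nothing.
- bay: Bottle holder fixed on the bench: three green walls 45 mm high, 4 mm thick, no floor or sill, open on its -x side. Inside 76 mm wide (y -38 to +38 mm); back wall's inner face at x = +26 mm, side walls end at x = -30 mm. Origin: on the bench, where the bottle's axis stands when it touches the back wall in mid-bay. x points from the opening to the back wall, y left as seen looking in, z up.
- gate (a joint): Swing gate of the bay, rad. 0 = shut against its stop, across the opening along the bay's -y, 7 mm clear of a bottle that touches the back wall; grows as it swings out: pi/2 = pointing straight out (the bay's -x), more = further to the left, at most 2.6. Starts at 1.9 to 2.4. Light friction (0.03 N m); stays where it is left.
- gate_hinge (a point): The gate's upright hinge axis, at the left of the opening (bay frame x = -36, y = +47 mm), 33 mm above the bench. The gate is a steel bar 6 mm thick, 90 mm long from this axis, spanning heights 22 to 44 mm above the bench.
- gate_end (a point): The axis of the upright steel pin at the gate's free end, 90 mm from the hinge axis, 33 mm above the bench. The pin is 10 mm in diameter and rises to 46 mm above the bench.
- jar: Squat closed jar, 68 mm in diameter, 85 mm high, loose on the bench; leave alone. Origin: centre of its underside.
- tape: Roll of brown tape lying flat, 96 mm in diameter, 48 mm high, loose on the bench; leave alone. Origin: centre of its underside.
- carton: Small cardboard carton, 70 x 70 x 60 mm high, loose on the bench; leave alone. Origin: centre of its underside.

How it is judged:
On the way, in this order (a step that is already met when the one before it is completed fails the run):
1. the bottle stands upright in the bay at the back wall, the gate still open (x of bottle in the frame of bay between -0.012 and 0.006 m and y of bottle in the frame of bay between -0.016 and 0.016 m and angle between bottle's own z axis and vertical below 0.06 rad and height (world z) of bottle below 0.004 m and value of joint gate above 0.3 rad), for 0.2 s.
2. the gate is shut behind the bottle (x of bottle in the frame of bay between -0.012 and 0.006 m and y of bottle in the frame of bay between -0.016 and 0.016 m and angle between bottle's own z axis and vertical below 0.06 rad and height (world z) of bottle below 0.004 m and value of joint gate below 0.08 rad), for 0.2 s.
At the end, for the whole second after the job is handed in: The bottle stands upright (within 0.06 rad) and at rest on the bench inside the bay, its foot within 12 mm of touching the back wall and between the side walls, and the gate is shut to within 0.08 rad (all of step 2 and linear speed of bottle below 0.02 m/s).
It fails at once if the bottle is tipped by more than 0.2 rad (angle between bottle's own z axis and vertical above 0.2 rad).
It fails at once if the bottle is lifted off the bench by more than 12 mm (height (world z) of bottle above 0.012 m).
It fails at once if the fingers squeeze or ram the bottle with more than 35 N (contact force between the fingers and bottle above 35 N).
It fails at once if the jar, tape roll or carton is moved by more than 20 mm (distance of any of jar, tape, carton from where it was at the start of the episode above 0.02 m).
It also fails if it takes over 69 s, if anything falls off the work surface, if the arm or the gripper's body presses on something with over 40 N, if the wrist force passes 120 N, or if a joint passes its speed limit or range.

## Working session

There is one attempt and no reset: what is moved stays moved. The work goes in short steps, each a Python script; the robot and the scene stay as the last script left them, time stands still between calls to the robot, and variables do not carry over. Pictures are saved under pics/ and viewed, and the job is handed in when it is done.

```bash
ls; mkdir -p pics; python3 - <<'E'
from cell import bot, monitor, optics
import cv2,numpy as np
o=monitor.get_obs(); print(o)
for n in ["side","top","wrist"]:
    f=optics.grab_frame(n); np.savez(f"f0_{n}.npz",**f)
    cv2.imwrite(f"pics/{n}0.png",f["color"][:,:,::-1]); print(n,f["fx"],f["fy"],f["cx"],f["cy"],f["rvec"],f["tvec"])
E
```

```text
pics
{'time_s': 0.0, 'q': array([-1.43649044e+00,  4.94197510e-01,  1.34615012e+00,  2.26470996e-05,
        1.30249626e+00, -9.54923663e-02]), 'joint_velocities': array([-5.13185849e-04,  6.43811736e-04, -4.38574584e-05, -7.12112398e-04,
        4.74292098e-04,  4.26806267e-04]), 'joint_torque': array([ 3.27674870e-04, -8.82165241e+01, -3.83869636e+01,  2.77898084e-05,
        1.00181624e-02, -4.20486583e-05]), 'ee_pos': array([ 0.14232967, -0.60820961,  0.23868491]), 'eef_rot': array([ 9.93406504e-01,  1.14643471e-01, -1.22599208e-06, -6.25713325e-04]), 'contact_force': array([-0.51387369,  0.35916532, -1.21089521]), 'wrist_torque': array([0.03675117, 0.01642312, 0.03827462]), 'grip_width': 0.085584788780099}
side 544.2508778278466 544.2508778278466 320.48160958281136 232.12460176843948 [ 0.14260103 -2.8333103   1.20388847] [0.5984485  0.06550413 0.92861584]
top 512.5861898716535 512.5861898716535 312.5293109285667 229.7062691559701 [ 2.16797697 -2.2087888   0.11616347] [0.03131028 0.62571023 0.97180051]
wrist 371.64829954431775 371.64829954431775 324.1055143002918 237.09780003975183 [-2.24468869  1.77927987  0.30170627] [-0.62501429 -0.04265894  0.38059277]
```

View pics/top0.png

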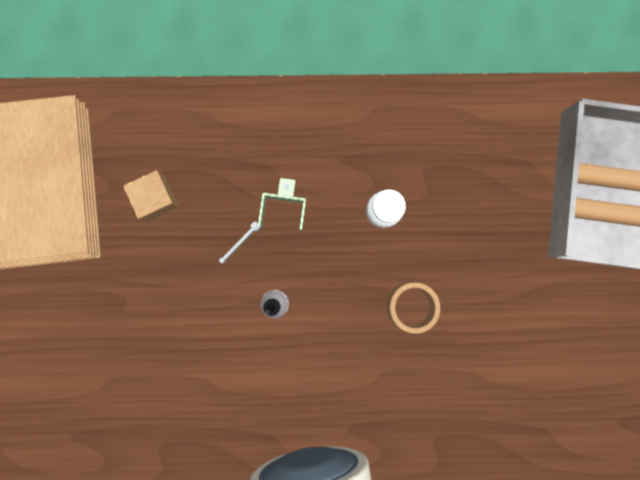

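View pics/side0.png

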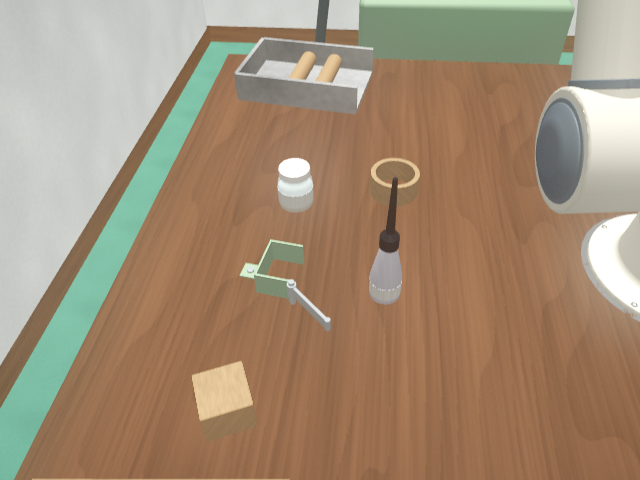

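View pics/wrist0.png

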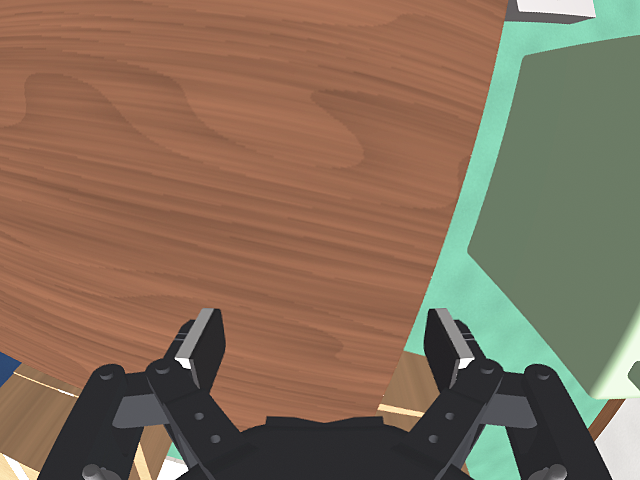

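The top view has +x up and +y to the left. The bay is at about (283,210), opening downward, with the gate hinge at (255,226), the pin at (222,261) and the bottle at (275,305). The jar is at (387,208), the tape at (415,308) and the carton at (150,195), all clear of the path.

```bash
cat > h.py <<'E'
import numpy as np,cv2
from scipy.optimize import least_squares
def cloud(f):
    R,_=cv2.Rodrigues(np.asarray(f["rvec"],float)); t=np.asarray(f["tvec"]).ravel()
    z=f["range_z"].astype(float); v,u=np.mgrid[:480,:640]
    P=np.stack([(u-f["cx"])/f["fx"]*z,(v-f["cy"])/f["fy"]*z,z],-1)
    W=(P-t)@R; W[z<=0]=np.nan
    return W
def ray(f,u,v,h):
    R,_=cv2.Rodrigues(np.asarray(f["rvec"],float)); t=np.asarray(f["tvec"]).ravel()
    d=R.T@np.array([(u-f["cx"])/f["fx"],(v-f["cy"])/f["fy"],1]); c=-R.T@t
    return c+d*(h-c[2])/d[2]
def circ(P,r):
    s=least_squares(lambda c:np.hypot(P[:,0]-c[0],P[:,1]-c[1])-r,P[:,:2].mean(0),loss='soft_l1',f_scale=.002)
    return s.x,np.abs(s.fun).mean()
def project(f,p):
    q,_=cv2.projectPoints(np.array([p],float),np.asarray(f["rvec"]),np.asarray(f["tvec"]),np.array([[f["fx"],0,f["cx"]],[0,f["fy"],f["cy"]],[0,0,1.]]),None)
    return q.ravel()
E
python3 - <<'E'
from h import *
for n in ["top","side"]:
    f=dict(np.load(f"f0_{n}.npz")); W=cloud(f); C=f["color"].astype(int)
    print(n)
    # green walls
    g=(C[...,1]>C[...,0]+8)&(C[...,1]>C[...,2]+3)
    c0=ray(f,283,212,.03) if n=="top" else c0
    near=np.hypot(W[...,0]-c0[0],W[...,1]-c0[1])<.08
    m=g&near&(W[...,2]>.036)&(W[...,2]<.055)
    P=W[m]; print("c0",c0,m.sum(),P[:,2].mean() if len(P) else 0)
    if len(P): print(" rect",[(np.round(a*1000,1) if not np.isscalar(a) else a) for a in map(np.array,cv2.minAreaRect((P[:,:2]*1).astype(np.float32)))])
    b0=ray(f,275,305,.02) if n=="top" else b0
    near=np.hypot(W[...,0]-b0[0],W[...,1]-b0[1])<.05
    for lo,hi,r in [(.008,.044,.026),(.112,.131,.015),(.135,.3,.0)]:
        P=W[near&(W[...,2]>lo)&(W[...,2]<hi)]
        if len(P)>5: print(" bottle",lo,len(P),circ(P,r),P[:,2].max())
    # gate
    g0=ray(f,255,226,.044) if n=="top" else g0; e0=ray(f,222,261,.046) if n=="top" else e0
    if n=="top": print(g0,e0,np.hypot(*(g0-e0)[:2]))
    print(" table z",np.nanmedian(W[300:350,100:200,2]))
    for nm,p,r in [("jar",ray(f,387,208,.085),.034),("tape",ray(f,415,308,.048),.048)] if n=="top" else []:
        print(nm,p)
f=dict(np.load("f0_top.npz"))
cv2.imwrite("pics/topz.png",cv2.resize(f["color"][160:330,190:320,::-1],None,fx=4.5,fy=3.5*4.5/3.5,interpolation=cv2.INTER_CUBIC)[:600+165])
cv2.imwrite("pics/topz.png",cv2.resize(f["color"][165:285,190:330,::-1],None,fx=5,fy=5,interpolation=cv2.INTER_CUBIC))
E
```

```text
top
c0 [0.66139948 0.07642237 0.03      ] 252 0.043726088878341125
 rect [array([660.7,  78.8]), array([84.7, 64.1]), np.float64(82249.7)]
 bottle 0.008 33 (array([0.48559494, 0.09578339]), np.float64(0.00015932708843919793)) 0.043946026412954836
 bottle 0.112 28 (array([0.48562009, 0.09579882]), np.float64(0.00056841004502616)) 0.13099264931222881
 bottle 0.135 147 (array([0.48810525, 0.09328154]), np.float64(0.006437323762764306)) 0.24292944415758005
[0.63372935 0.12971442 0.044     ] [0.56816368 0.19247621 0.046     ] 0.09076287403842652
 table z -0.000196949254147321
jar [ 0.65893856 -0.11715808  0.085     ]
tape [ 0.47261247 -0.17041493  0.048     ]
side
c0 [0.66139948 0.07642237 0.03      ] 469 0.042030041658807735
 rect [array([662.1,  79.3]), array([90. , 62.1]), np.float64(81785.4)]
 bottle 0.008 462 (array([0.48553048, 0.09350858]), np.float64(0.0006589611533051908)) 0.04398929557708991
 bottle 0.112 173 (array([0.48569071, 0.09333727]), np.float64(0.0006172013047312091)) 0.13096434616816346
 bottle 0.135 499 (array([0.48576631, 0.09795155]), np.float64(0.004063232338941664)) 0.24076457435556006
 table z -0.00033854757660330235
```

View pics/topz.png

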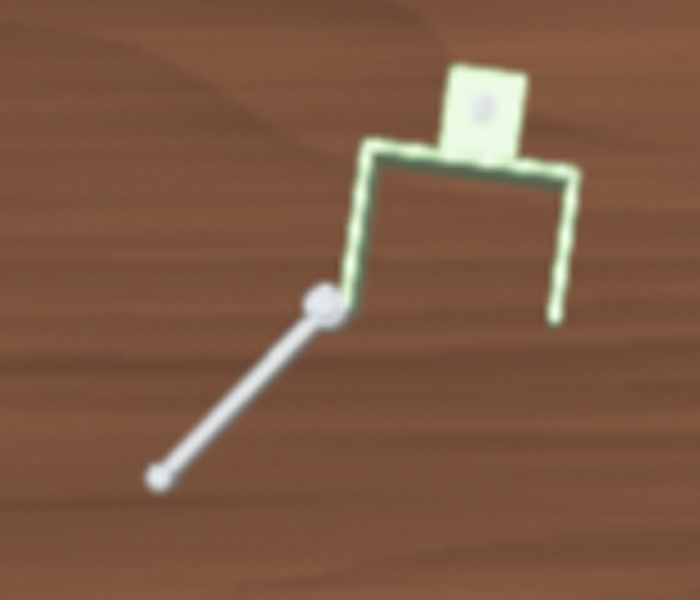

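```bash
cat >> h.py <<'E'
from scipy.spatial.transform import Rotation as Ro
BO=np.array([.6613,.0790]); YAW=-.137
def b2w(x,y,z):
    c,s=np.cos(YAW),np.sin(YAW); return np.array([BO[0]+c*x-s*y,BO[1]+s*x+c*y,z])
def w2b(p):
    c,s=np.cos(YAW),np.sin(YAW); d=np.asarray(p)[:2]-BO; return np.array([c*d[0]+s*d[1],-s*d[0]+c*d[1]])
def ori(yaw,el,flip=1):
    # el: elevation below horizontal of tool z
    f=np.array([np.cos(yaw),np.sin(yaw),0]); u=np.array([0,0,1.])
    z=np.cos(el)*f-np.sin(el)*u; y=flip*np.array([-np.sin(yaw),np.cos(yaw),0]); x=np.cross(y,z)
    return Ro.from_matrix(np.c_[x,y,z]).as_quat()
E
python3 - <<'E'
from h import *
from cell import solve_ik,monitor
o=monitor.get_obs(); print(o["time_s"])
f=dict(np.load("f0_wrist.npz")); R,_=cv2.Rodrigues(f["rvec"]); c=-R.T@f["tvec"].ravel()
Rt=Ro.from_quat(o["eef_rot"]).as_matrix(); print("cam in tool",Rt.T@(c-o["ee_pos"]),"axis",Rt.T@R[2])
B=np.array([.4855,.0945])
print("bottle bay",w2b(B))
for flip in(1,-1):
  for d in (45,55,65):
    q=ori(YAW,np.radians(d),flip); print(flip,d,"x_tool z comp",Ro.from_quat(q).as_matrix()[2,0])
    for n,p in [("start",b2w(-.176-.075,-.009,.018)),("startup",b2w(-.176-.09,-.009,.1)),("end",b2w(-.034,0,.018))]:
        s=solve_ik(p,q); print("  ",n,None if s is None else np.round(s,2))
  for th in (2.2,1.5,.7):
    g=b2w(-.036-.075*np.sin(th)-.02*np.cos(th),.047-.075*np.cos(th)+.02*np.sin(th),.026)
    s=solve_ik(g,ori(YAW,np.pi/2,flip));print(th,g,None if s is None else np.round(s,2))
E
```

```text
0.15
cam in tool [ 0.08501048  0.00043187 -0.13408558] axis [-3.28689704e-01  1.39138501e-04  9.44437960e-01]
bottle bay [-0.17626965 -0.00865456]
1 45 x_tool z comp -0.7071067811865476
   start [0.38 1.22 2.64 3.5  1.44 1.9 ]
   startup [0.41 0.83 2.63 3.58 1.06 1.76]
   end [0.14 0.85 2.09 3.49 0.59 1.47]
1 55 x_tool z comp -0.5735764363510462
   start [0.29 0.91 2.51 3.46 0.86 1.72]
   startup [0.32 0.56 2.47 3.68 0.51 1.47]
   end [0.11 0.77 1.99 3.75 0.25 1.18]
1 65 x_tool z comp -0.4226182617406994
   start [0.22 0.72 2.37 3.54 0.39 1.53]
   startup None
   end [ 0.09  0.72  1.86 -0.64  0.16 -0.74]
2.2 [0.59188317 0.19689253 0.026     ] [ 0.23  0.75  1.53 -0.    0.86 -1.21]
1.5 [0.5585436  0.15539404 0.026     ] [ 0.17  0.71  1.65 -0.    0.78 -1.27]
0.7 [0.56296451 0.09510192 0.026     ] [ 0.06  0.7   1.67 -0.    0.77 -1.37]
-1 45 x_tool z comp 0.7071067811865476
   start [ 0.38  1.22  2.64  3.5   1.44 -1.24]
   startup [ 0.41  0.83  2.63  3.58  1.06 -1.39]
   end [ 0.14  0.85  2.09  3.49  0.59 -1.67]
-1 55 x_tool z comp 0.5735764363510462
   start [ 0.29  0.91  2.51  3.46  0.86 -1.42]
   startup [ 0.32  0.56  2.47  3.68  0.51 -1.67]
   end [ 0.11  0.77  1.99  3.75  0.25 -1.96]
-1 65 x_tool z comp 0.4226182617406994
   start [ 0.22  0.72  2.37  3.54  0.39 -1.61]
   startup None
   end [ 0.09  0.72  1.86 -0.64  0.16  2.41]
2.2 [0.59188317 0.19689253 0.026     ] [ 0.23  0.75  1.53 -0.    0.86  1.93]
1.5 [0.5585436  0.15539404 0.026     ] [ 0.17  0.71  1.65 -0.    0.78  1.88]
0.7 [0.56296451 0.09510192 0.026     ] [ 0.06  0.7   1.67 -0.    0.77  1.77]
```

```bash
python3 - <<'E'
from h import *
from cell import solve_ik
for el in (45,48,50,52):
    q=ori(YAW,np.radians(el),-1); print(el)
    for x,z in [(-.24,.016),(-.255,.016),(-.25,.1),(-.25,.2),(-.26,.28),(-.034,.016),(-.034,.15),(-.1,.15)]:
        s=solve_ik(b2w(x,-.008,z),q); print("  ",x,z,None if s is None else np.round(s,2))
E
```

```text
45
   -0.24 0.016 [ 0.36  1.17  2.6   3.49  1.36 -1.28]
   -0.255 0.016 [ 0.39  1.24  2.65  3.51  1.47 -1.22]
   -0.25 0.1 [ 0.38  0.78  2.58  3.57  0.98 -1.44]
   -0.25 0.2 [ 0.38  0.28  2.43  4.07  0.45 -2.07]
   -0.26 0.28 None
   -0.034 0.016 [ 0.12  0.86  2.1   3.46  0.61 -1.65]
   -0.034 0.15 [ 0.12  0.53  2.05  3.85  0.28 -2.08]
   -0.1 0.15 [ 0.17  0.5   2.19  3.75  0.38 -1.92]
48
   -0.24 0.016 [ 0.33  1.07  2.56  3.47  1.19 -1.34]
   -0.255 0.016 [ 0.36  1.13  2.61  3.48  1.28 -1.29]
   -0.25 0.1 [ 0.35  0.69  2.54  3.59  0.81 -1.51]
   -0.25 0.2 [ 0.35  0.24  2.38  4.27  0.35 -2.3 ]
   -0.26 0.28 [ 0.37 -0.01  2.25 -0.97  0.41  2.89]
   -0.034 0.016 [ 0.11  0.83  2.07  3.49  0.5  -1.7 ]
   -0.034 0.15 [ 0.11  0.52  2.01  4.15  0.2  -2.38]
   -0.1 0.15 [ 0.16  0.48  2.16  3.91  0.28 -2.1 ]
50
   -0.24 0.016 [ 0.32  1.02  2.54  3.47  1.08 -1.37]
   -0.255 0.016 [ 0.34  1.06  2.58  3.47  1.16 -1.33]
   -0.25 0.1 [ 0.33  0.64  2.51  3.61  0.71 -1.56]
   -0.25 0.2 None
   -0.26 0.28 [ 0.35 -0.02  2.22 -0.82  0.43  2.73]
   -0.034 0.016 [ 0.11  0.81  2.05  3.53  0.43 -1.74]
   -0.034 0.15 None
   -0.1 0.15 [ 0.15  0.46  2.13  4.1   0.22 -2.29]
52
   -0.24 0.016 [ 0.3   0.96  2.51  3.46  0.97 -1.4 ]
   -0.255 0.016 [ 0.33  1.    2.56  3.46  1.05 -1.36]
   -0.25 0.1 [ 0.32  0.6   2.48  3.64  0.61 -1.62]
   -0.25 0.2 None
   -0.26 0.28 [ 0.34 -0.02  2.2  -0.69  0.45  2.6 ]
   -0.034 0.016 [ 0.1   0.79  2.03  3.57  0.36 -1.79]
   -0.034 0.15 None
   -0.1 0.15 None
```

```bash
python3 - <<'E'
from h import *
from cell import bot,solve_ik,monitor,optics
q=ori(YAW,np.radians(45),-1)
s=np.array(solve_ik(b2w(-.25,-.008,.11),q)); print(np.round(s,3))
a=s.copy(); a[0]=-1.1
bot.move_joints(a); print(monitor.get_obs()["time_s"])
bot.set_gripper(.028,20)
bot.move_joints(s)
o=monitor.get_obs(); print(o["time_s"],o["ee_pos"],b2w(-.25,-.008,.11),o["grip_width"],o["contact_force"])
for n in("side","top","wrist"):
    f=optics.grab_frame(n); cv2.imwrite(f"pics/{n}1.png",f["color"][:,:,::-1])
E
```

```text
[ 0.378  0.724  2.569  3.595  0.92  -1.477]
3.2833
5.975 [0.41270854 0.10466868 0.11000587] [0.41254988 0.10521792 0.11      ] 0.027902147821070707 [-0.33237949  0.11734447  0.33666761]
```

View pics/side1.png

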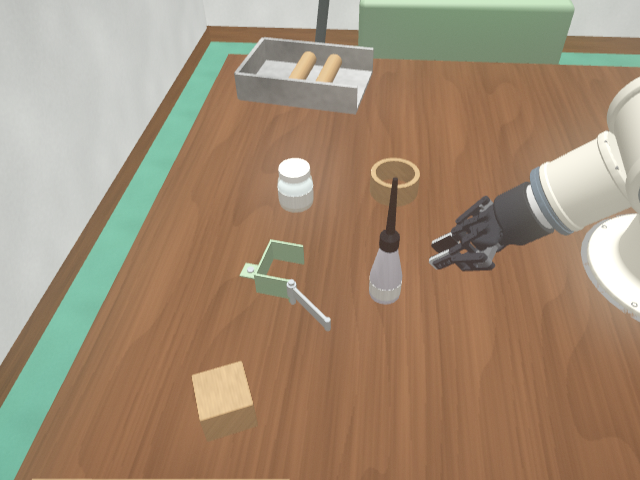

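View pics/wrist1.png

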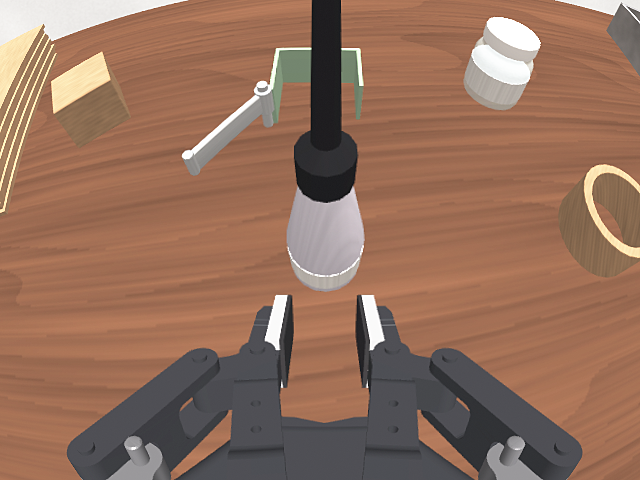

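```bash
python3 - <<'E'
from h import *
from cell import bot,solve_ik,monitor,optics
bot.servo_line(b2w(-.25,-.008,.016),max_speed=.08)
print(bot.servo_line(b2w(-.216,-.0085,.016),max_speed=.03,stop_force=15))
r=bot.servo_line(b2w(-.15,-.005,.016),max_speed=.035,stop_force=15)
o=monitor.get_obs(); print(r,o["time_s"],w2b(o["ee_pos"]),o["ee_pos"][2],o["contact_force"])
for n in("side","top","wrist"):
    f=optics.grab_frame(n); np.savez(f"f2_{n}.npz",**f);cv2.imwrite(f"pics/{n}2.png",f["color"][:,:,::-1])
E
```

```text
False
False 10.775 [-0.15008545 -0.00500514] 0.01595412127347788 [-1.76927855 -0.22542454 -1.54278993]
```

View pics/side2.png

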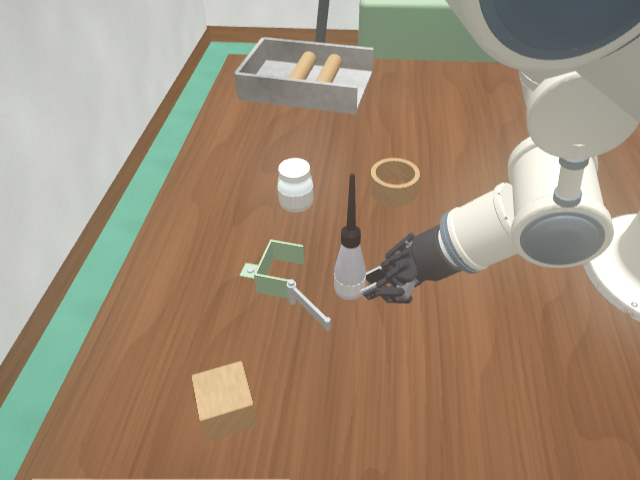

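View pics/wrist2.png

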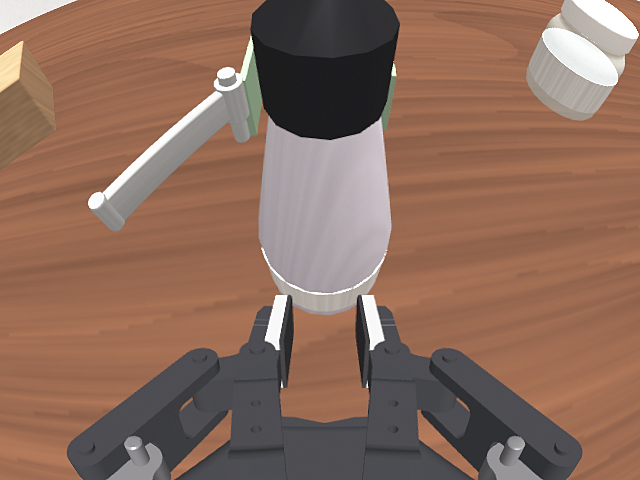

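```bash
cat >> h.py <<'E'
def bottle(frames,guess):
    out=[]
    for f in frames:
        W=cloud(f); C=f["color"].astype(int)
        near=np.hypot(W[...,0]-guess[0],W[...,1]-guess[1])<.03
        P=W[near&(W[...,2]>.112)&(W[...,2]<.131)]
        if len(P)>8: c,e=circ(P,.015); out.append(np.r_[w2b(c)*1000,e*1000,len(P)].round(1))
    return out
E
python3 - <<'E'
from h import *
print(bottle([dict(np.load(f"f2_{n}.npz")) for n in("top","side")],b2w(-.115,-.005,0)))
E
```

```text
[array([-117.2,   -4.1,    0.7,   14. ]), array([-117.4,   -5.7,    0.6,  177. ])]
```

```bash
python3 - <<'E'
from h import *
from cell import bot,solve_ik,monitor,optics
r=bot.servo_line(b2w(-.075,-.0005,.016),max_speed=.035,stop_force=12); print(r)
r=bot.servo_line(b2w(-.043,0,.016),max_speed=.03,stop_force=8); print(r,monitor.get_obs()["contact_force"])
r=bot.servo_line(b2w(-.028,0,.016),max_speed=.012,stop_force=6)
o=monitor.get_obs(); print(r,o["time_s"],w2b(o["ee_pos"]),o["contact_force"])
F=[]
for n in("top","side","wrist"):
    f=optics.grab_frame(n); F.append(f);np.savez(f"f3_{n}.npz",**f);cv2.imwrite(f"pics/{n}3.png",f["color"][:,:,::-1])
print(bottle(F[:2],b2w(0,0,0)))
E
```

```text
False
False [-0.6776635   0.04046833 -0.89634302]
True 15.425 [-3.05703290e-02 -8.81423597e-05] [-2.2193097   0.29305749  2.10709693]
[array([ 2. ,  1.8,  0.5, 26. ]), array([  2. ,  -0.7,   0.7, 170. ])]
```

View pics/side3.png

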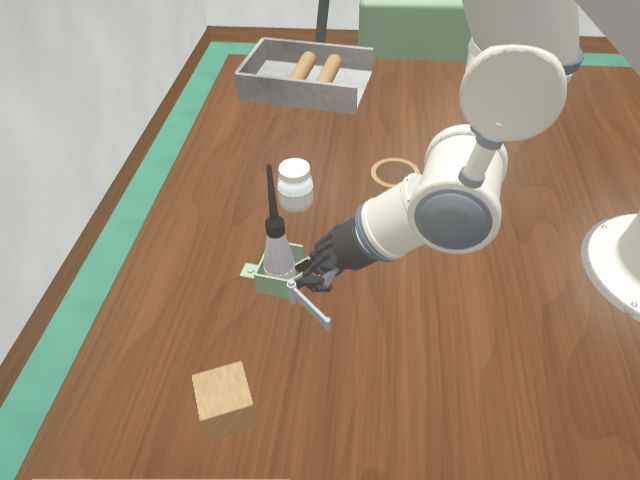

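View pics/top3.png

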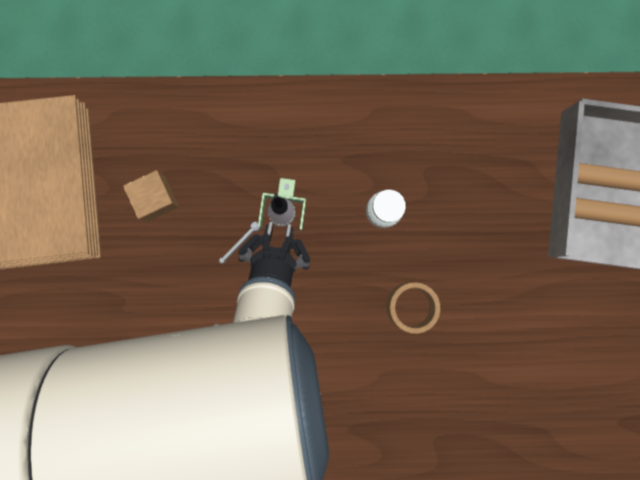

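```bash
cat >> h.py <<'E'
H=np.array([-.034,.047])
def gp(th,off,r=.065,z=.027):
    d=np.array([-np.sin(th),-np.cos(th)]); p=np.array([np.cos(th),-np.sin(th)])
    return b2w(*(H+r*d-p*off),z)
E
python3 - <<'E'
from h import *
from cell import solve_ik
f=dict(np.load("f3_top.npz"));W=cloud(f);C=f["color"]
print("carton",ray(f,150,195,.06),w2b(ray(f,150,195,.06)))
for el in (45,55,65):
  for dphi in (-20,-45,-60):
    q=ori(YAW+np.radians(dphi),np.radians(el),-1); print(el,dphi)
    for a in [(2.2,.05,.065,.15),(2.2,.05),(2.2,.02),(1.5,.02),(.8,.02),(.3,.02),(0,.02)]:
        s=solve_ik(gp(*a),q); print("  ",a,None if s is None else np.round(s,2))
E
```

```text
carton [0.69419247 0.32454289 0.06      ] [-0.00094998  0.24773438]
45 -20
   (2.2, 0.05, 0.065, 0.15) None
   (2.2, 0.05) None
   (2.2, 0.02) None
   (1.5, 0.02) None
   (0.8, 0.02) [ 0.39  0.83  2.06  4.26  0.65 -1.89]
   (0.3, 0.02) [ 0.32  0.83  2.06  4.18  0.63 -1.89]
   (0, 0.02) [ 0.28  0.83  2.03  4.17  0.61 -1.92]
45 -45
   (2.2, 0.05, 0.065, 0.15) [ 0.59  0.71  1.52 -0.92  1.09 -2.67]
   (2.2, 0.05) [ 0.59  0.9   1.55 -1.03  0.96 -2.46]
   (2.2, 0.02) [ 0.58  0.88  1.63 -1.08  0.93 -2.4 ]
   (1.5, 0.02) [ 0.56  0.85  1.75 -1.16  0.88 -2.3 ]
   (0.8, 0.02) None
   (0.3, 0.02) None
   (0, 0.02) None
45 -60
   (2.2, 0.05, 0.065, 0.15) [ 0.59  0.77  1.35 -0.8   1.31 -2.61]
   (2.2, 0.05) [ 0.59  0.94  1.39 -0.85  1.18 -2.45]
   (2.2, 0.02) [ 0.58  0.92  1.47 -0.87  1.13 -2.41]
   (1.5, 0.02) [ 0.55  0.89  1.6  -0.92  1.06 -2.34]
   (0.8, 0.02) [ 0.49  0.87  1.67 -0.99  1.   -2.31]
   (0.3, 0.02) [ 0.43  0.87  1.67 -1.03  0.97 -2.33]
   (0, 0.02) [ 0.4   0.87  1.64 -1.03  0.97 -2.36]
55 -20
   (2.2, 0.05, 0.065, 0.15) None
   (2.2, 0.05) [ 0.47  0.78  1.76 -1.18  0.53 -2.72]
   
[... 1240 characters left out ...]
2.2, 0.05) [ 0.44  0.8   1.53 -0.61  0.81 -2.92]
   (2.2, 0.02) [ 0.43  0.77  1.61 -0.64  0.76 -2.89]
   (1.5, 0.02) [ 0.39  0.74  1.73 -0.7   0.68 -2.85]
   (0.8, 0.02) [ 0.31  0.73  1.78 -0.75  0.62 -2.86]
   (0.3, 0.02) [ 0.25  0.73  1.76 -0.75  0.61 -2.92]
   (0, 0.02) [ 0.22  0.74  1.73 -0.73  0.61 -2.97]
65 -60
   (2.2, 0.05, 0.065, 0.15) [ 0.45  0.67  1.37 -0.47  1.18 -2.88]
   (2.2, 0.05) [ 0.45  0.83  1.43 -0.53  0.98 -2.76]
   (2.2, 0.02) [ 0.43  0.8   1.51 -0.56  0.93 -2.73]
   (1.5, 0.02) [ 0.4   0.77  1.63 -0.6   0.84 -2.7 ]
   (0.8, 0.02) [ 0.32  0.75  1.69 -0.64  0.78 -2.73]
   (0.3, 0.02) [ 0.27  0.76  1.67 -0.65  0.77 -2.78]
   (0, 0.02) [ 0.24  0.76  1.64 -0.64  0.78 -2.82]
```

```bash
python3 - <<'E'
from h import *
from cell import bot,solve_ik,monitor,optics
bot.servo_line(b2w(-.06,0,.016),max_speed=.04)
bot.servo_line(b2w(-.14,0,.02),max_speed=.1)
bot.servo_line(b2w(-.15,0,.13),max_speed=.12)
F=[]
for n in("top","side"):
    f=optics.grab_frame(n); F.append(f);np.savez(f"f4_{n}.npz",**f);cv2.imwrite(f"pics/{n}4.png",f["color"][:,:,::-1])
print(bottle(F[:2],b2w(0,0,0)))
q=np.array(monitor.get_obs()["q"]); print(monitor.get_obs()["time_s"],q.round(2))
m=q.copy(); m[0]=.95; m[1]=.1; m[2]=2.0
bot.move_joints(m); print(monitor.get_obs()["ee_pos"],monitor.get_obs()["time_s"])
E
```

```text
[array([ 1.9,  1.6,  0.4, 37. ]), array([  2. ,  -0.7,   0.7, 173. ])]
18.5667 [ 0.24  0.56  2.31  3.68  0.53 -1.77]
[0.39782397 0.51130698 0.53423965] 20.65
```

View pics/side4.png

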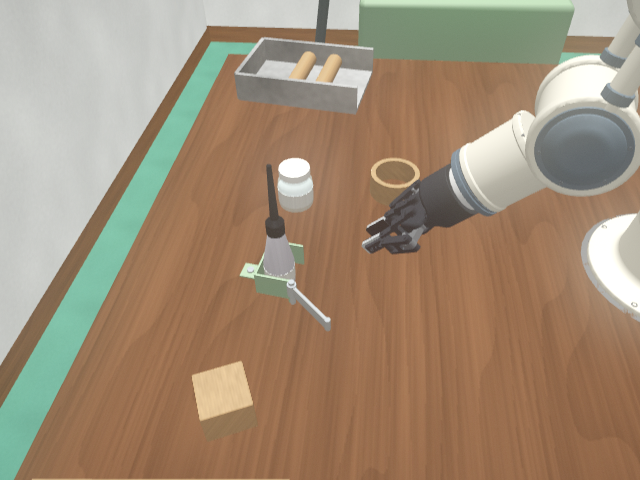

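View pics/top4.png

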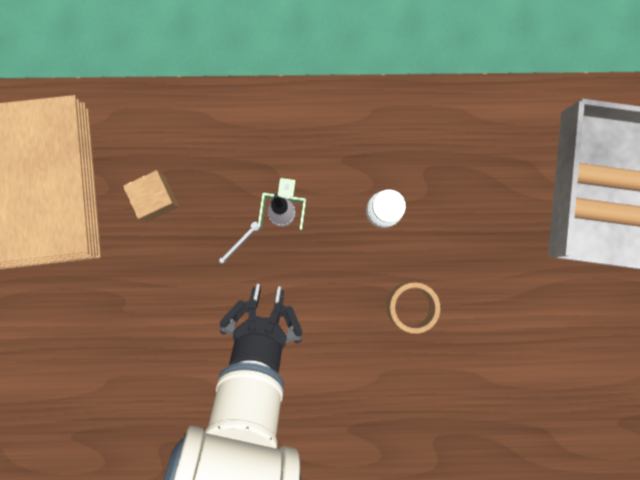

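The bottle is upright at the back wall (cap at (275,226) in the side view, inside the walls), and the gate hasn't moved. Next I'll reconfigure the wrist high up, away from the scene, and place the closed fingers on the outer side of the gate.

```bash
python3 - <<'E'
from h import *
from cell import bot,solve_ik,monitor,optics
m=np.array(monitor.get_obs()["q"]); m2=m.copy(); m2[3:]=[-.72,1.2,-2.6]
bot.move_joints(m2); o=monitor.get_obs(); print(o["ee_pos"],o["time_s"])
bot.set_gripper(0,20)
q=ori(YAW-np.radians(60),np.radians(50),-1)
t=solve_ik(gp(2.2,.05,.065,.15),q); print(np.round(t,2))
t=np.array(t); t3=t.copy(); t3[0]+=.3
bot.move_joints(t3); bot.move_joints(t)
o=monitor.get_obs(); print(o["ee_pos"],gp(2.2,.05,.065,.15),o["time_s"],o["grip_width"])
for n in("side","top","wrist"):
    f=optics.grab_frame(n); cv2.imwrite(f"pics/{n}5.png",f["color"][:,:,::-1])
E
```

```text
[0.30027282 0.17623978 0.29628561] 24.4583
[ 0.55  0.74  1.36 -0.73  1.27 -2.67]
[0.62168613 0.21133623 0.15067958] [0.62187206 0.21130179 0.15      ] 26.9417 -0.0001719744065969122
```

View pics/side5.png

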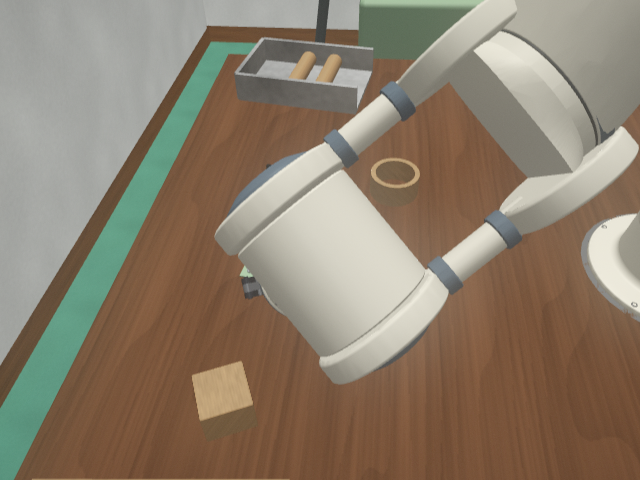

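View pics/wrist5.png

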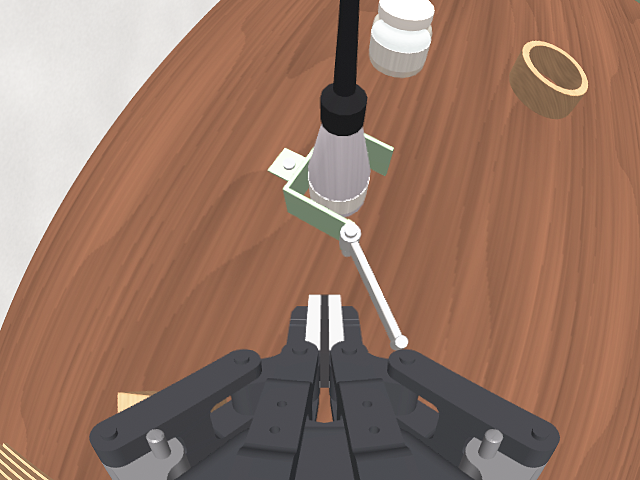

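```bash
python3 - <<'E'
from h import *
from cell import bot,solve_ik,monitor,optics
Z=.034
bot.servo_line(gp(2.2,.05,.085,.1),max_speed=.12)
print(bot.servo_line(gp(2.2,.05,.085,Z),max_speed=.08,stop_force=8))
for th in np.arange(2.2,.99,-.2):
    r=.085 if th>1.1 else .08
    h=bot.servo_line(gp(th,.023,r,Z),max_speed=.06,stop_force=10)
    if h: print("hit",th); break
o=monitor.get_obs(); print(o["time_s"],w2b(o["ee_pos"]),o["contact_force"])
F=[]
for n in("top","side","wrist"):
    f=optics.grab_frame(n); F.append(f);cv2.imwrite(f"pics/{n}6.png",f["color"][:,:,::-1])
print(bottle(F[:2],b2w(0,0,0)))
E
```

```text
False
31.9 [-0.11362563  0.02271087] [-0.37316578  0.53768654  0.07140825]
[array([ 2.3,  1.3,  0.5, 34. ]), array([  1.9,  -0.7,   0.7, 174. ])]
```

View pics/wrist6.png

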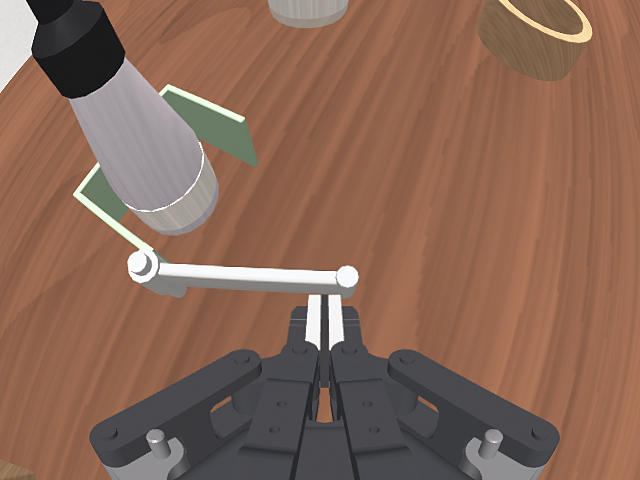

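View pics/top6.png

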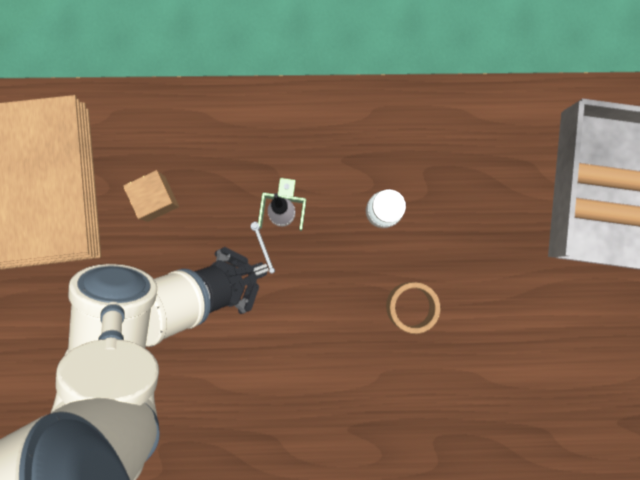

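The gate has swung in to about 1.0 rad, with the pin at (272,270) in the top view and at (347,277) in the wrist view, just ahead of the fingertips. Next I'll push it closed against the stop.

```bash
python3 - <<'E'
from h import *
from cell import bot,solve_ik,monitor,optics
Z=.034
for th,r in [(.8,.078),(.6,.075),(.4,.072),(.25,.07)]:
    h=bot.servo_line(gp(th,.023,r,Z),max_speed=.05,stop_force=10); print(th,h)
    if h: break
h=bot.servo_line(gp(-.12,.021,.068,Z),max_speed=.02,stop_force=6)
o=monitor.get_obs(); print(h,o["time_s"],w2b(o["ee_pos"]),o["contact_force"])
F=[]
for n in("top","side","wrist"):
    f=optics.grab_frame(n); F.append(f);cv2.imwrite(f"pics/{n}7.png",f["color"][:,:,::-1])
print(bottle(F[:2],b2w(0,0,0)))
E
```

```text
0.8 False
0.6 False
0.4 False
0.25 False
True 34.9083 [-0.05032827 -0.0222222 ] [-3.73614975  1.39755085  2.49564951]
[array([ 1.9,  1.8,  0.3, 25. ]), array([ 1.7, -1. ,  0.8, 93. ])]
```

View pics/wrist7.png

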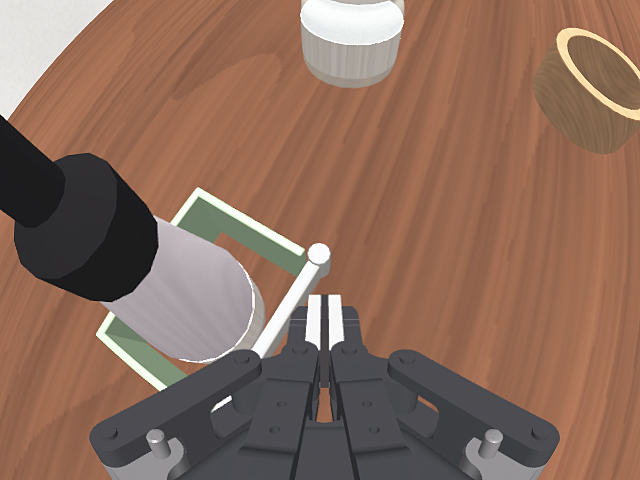

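View pics/top7.png

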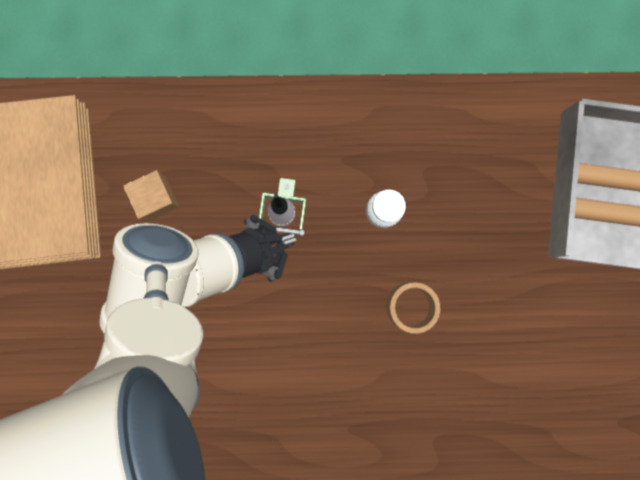

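```bash
python3 - <<'E'
from h import *
from cell import bot,solve_ik,monitor,optics
p=w2b(monitor.get_obs()["ee_pos"])
bot.servo_line(b2w(p[0]-.05,p[1]+.0,.036),max_speed=.06)
bot.servo_line(b2w(p[0]-.1,p[1]+.05,.08),max_speed=.12)
bot.servo_line(b2w(p[0]-.12,p[1]+.07,.12),max_speed=.12)
F=[]
for n in("top","side","wrist"):
    f=optics.grab_frame(n); F.append(f);np.savez(f"f8_{n}.npz",**f);cv2.imwrite(f"pics/{n}8.png",f["color"][:,:,::-1])
print(bottle(F[:2],b2w(0,0,0)),monitor.get_obs()["time_s"])
cv2.imwrite("pics/topz8.png",cv2.resize(F[0]["color"][165:285,190:330,::-1],None,fx=5,fy=5,interpolation=cv2.INTER_CUBIC))
cv2.imwrite("pics/sidez8.png",cv2.resize(F[1]["color"][215:335,220:360,::-1],None,fx=5,fy=5,interpolation=cv2.INTER_CUBIC))
E
```

```text
[array([ 1.9,  1.7,  0.5, 36. ]), array([  1.9,  -0.7,   0.6, 168. ])] 37.5917
```

View pics/topz8.png

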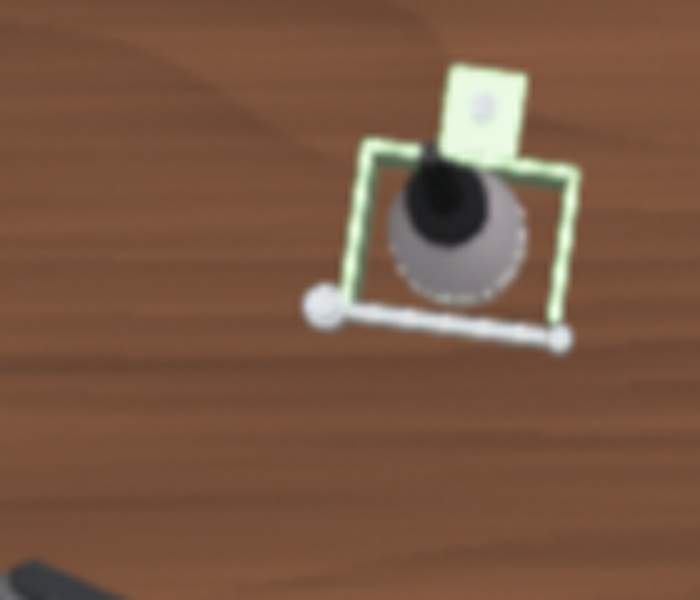

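View pics/sidez8.png

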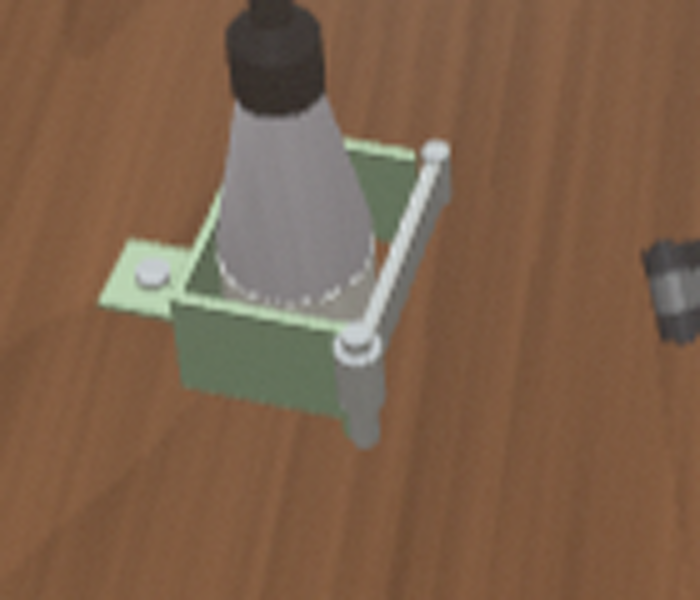

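View pics/wrist8.png

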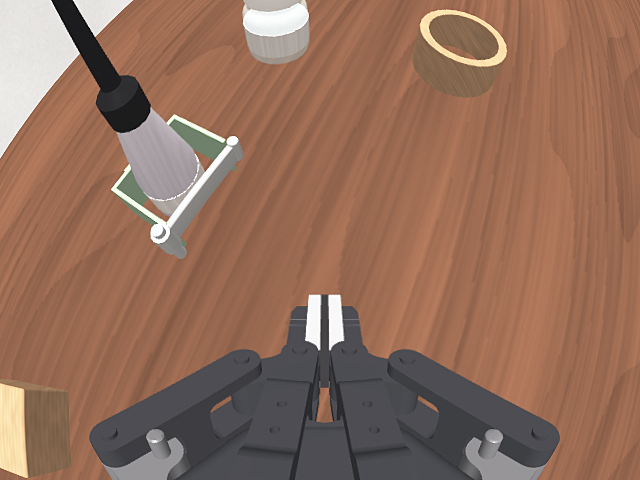

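```bash
python3 - <<'E'
from h import *
from cell import bot,monitor
f=dict(np.load("f8_top.npz"))
h=ray(f,190+325/5-.4,165+306/5-.4,.046);e=ray(f,190+560/5-.4,165+338/5-.4,.046)
d=w2b(e)-w2b(h); print("gate",np.arctan2(-d[0],-d[1]),np.hypot(*d))
print(bot.close_job(),monitor.get_obs()["time_s"])
E
```

```text
gate 0.01665724249037835 0.09034232681179588
the job is handed in; nothing more can be done
the job is handed in; nothing more can be done
```

I pushed the bottle low on its body into the bay until it met the back wall, then swung the gate shut with closed fingers, and handed the job in at about 38 s. For the bottle push, the gripper was tilted 45° with the fingers 28 mm apart, so they cradled the bottle without squeezing it. I kept going until the force changed by 6 N at the wall. I pushed the gate the same way, until it hit its stop.

What the last checks showed before handing in:
- **Bottle:** it stands upright at x = +1.9 mm in the bay frame. The two cameras put y at +1.7 mm (top) and −0.7 mm (side), a 2.4 mm disagreement that is close to the stated calibration error. The +1.9 mm is probably an error in my bay fit, since the bottle can't pass the wall; it is within limits either way.
- **Gate:** it measured about 0.017 rad from the top view, against a limit of 0.08 rad.
- **Jar, tape roll and carton:** I never touched them, and they look unmoved in the pictures. I did not measure their positions again.

No check failed. The interface gives no verdict, so I can't confirm how the run was judged.

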